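# Level a casting mould with a wedge

## Task

The board that carries the plaster mould must be level before casting. Slide the taller of the two wooden wedges, thin end first and flat on the bench, under the foot in the middle of the board's low end, and push it in until the bubble of the level on the board stands centred between its two black lines; then let go and leave it so. Let only the wedge move the board: do not press or lift the stand or the board with the gripper, do not ram the wedge, and leave the lower wedge and the small things lying about where they are.

Things in the scene. Friction and masses are not known exactly. Their poses are not given: they have to be found in the camera images.
- stand: wooden stand fixed to the bench, carrying a hinged board. Origin on the bench (z = 0) below the foot; x runs along the board's low end, y from the foot to the hinge, z up. Two rest blocks (18 x 24 x 35 mm) stand at x = +-55 mm, y = 0; the way between them (x +-46 mm) is free: the wedge goes in along +y. The board's low edge is at y = -12 mm, its underside there 35 mm up at the start.
- hinge (a point): middle of the hinge line: 240 mm from the foot along the stand's +y, 46 mm above the bench, at the board's underside. The board (130 mm wide, 18 mm thick) swings only about this line. It carries a plaster mould block (98 x 94 x 58 mm) near the hinge. Its weight is not known and changes from case to case (0.45 to 1.4 kg); about 0.4 of it bears on the foot.
- level (a point): centre of the level's top on the board, 174 mm from the hinge on the foot side; level body 106 x 34 mm, 24 mm high, glass tube along the stand's y, seen from above
- foot_tip (a point): lowest point of the foot: a black rubber roll, 18 mm in diameter, 50 mm long along the stand's x, on a spring under the board (about 0.45 N per mm, at most 17 mm travel; a load presses it up into the board). It hangs 9 mm above the bench at the start. Unloaded and level it would be 20 mm up, so the wedge must be some 24 to 33 mm thick there, depending on the unknown weight.
- bubble (a joint): position (m) of the white bubble (17 mm long) along the level's green tube: 0 = centred between the two black lines (board level), negative = towards the hinge (foot end too low), positive = towards the foot (too high). It begins at about -0.0225 and moves 0.5 mm per mrad of tilt (1 mm for 0.48 mm of rise at the foot). The lines stand 11.8 mm either side of the middle.
- wedge_grip (a point): centre (half-way up) of the tail block of the taller wooden wedge: 30 x 30 mm, 50 mm high, the place to hold. The point lies 25 mm above the underside; x points to the thin end, z up. The wedge is 155 mm long, 30 mm wide, 0.09 kg; from the thin end a straight ramp rises from 3 to 38 mm over 105 mm, then 20 mm flat at 38 mm, then the tail block.
- wedge_tip (a point): middle of the lower edge of the taller wedge's thin end, 140 mm from the tail block's centre along x, at underside height
- low_wedge_grip (a point): centre of the tail block (30 x 30 x 50 mm, point 25 mm above the underside) of the lower wedge, alike in outline (155 x 30 mm) but its ramp rises only to 17 mm, too low for this job; x axis to its thin end. Not to be used or moved.
- wood_rib: flat wooden rib, 58 x 109 x 8 mm, origin centre of the underside; bystander
- ring_cutter: small metal ring, 47 mm across and 18 mm high, origin centre of the underside; bystander
- rubber_kidney: flat rubber kidney, 52 x 100 x 8 mm, origin centre of the underside; bystander

How it is judged:
By the outcome, as a careful person would: the job done as asked, in the order asked, and still so for the second after the job is handed in, with the robot touching nothing.
It also fails if it takes over 58 s, if anything falls off the work surface, if the arm or the gripper's body presses on something with over 40 N, if the wrist force passes 120 N, or if a joint passes its speed limit or range.

## Robot

A 6-joint arm with a two-finger parallel gripper is mounted at the origin on a cart in front of the work surface, level with it; the furniture and walls round the work are solid. World frame = base frame: x ahead of the robot, y to its left, z up, the work surface at z = 0. Lengths are in m, angles in rad, forces in N, time in s.
With the tool pointing down it reaches from about 0.25 to 0.85 m from the base axis. Payload 12.5 kg.
Tool frame: the origin (TCP) lies midway between the tips of the shut fingers; the grasp point (between the pads) lies 19 mm behind it; z points along the fingers, y is the direction in which the jaws open and shut (so a half turn about z gives the same grasp; the last joint's range is limited). The gripper opens to 93 mm and grips with 3 to 60 N. Pads are 15 mm wide; open, the fingers measure 128 mm over their backs; the gripper's body (75 mm by 188 mm) begins 65 mm behind the grasp point.
Start: joints at [-1.211, 0.351, 1.652, -0, 1.139, -0.085], TCP at [0.237, -0.496, 0.219] pointing down, gripper open.
Joint ranges: [-2.75, 2.75], [-0.79, 2.1], [0.01, 2.65], [-1.57, 4.71], [0.07, 3.14], [-2.87, 2.87]. Speed limits (rad/s): [2.22, 2.22, 2.79, 3.14, 3.14, 3.14].

## Interface

Orientations are given as a unit quaternion [x, y, z, w].
In Python, from cell import read_state, capture, job_done, boxes_of, place_of gives the robot as it stands.
- The arm moves only by the tool drive_tool, never from a script. Its argument "targets" is a list of rows, each a list of 3 entries, a list of its own where there are three numbers: the finger opening in m, from 0 to 0.093, then the shift along the tool's x, y, z in m, then the turn about the tool's z in rad. In form: [[jaw, [tx, ty, tz], roll], ...]. A call has 1 to 10 rows; each row is the pose to reach, as a shift and turn from the pose commanded when the call began, along the tool's axes at that moment; what a row does not reach only later rows make up. A row lasts 1/10 s, in which the tool goes at most 50 mm and 8.59 degrees, less where a joint would pass 70% of its speed; a pose out of reach is approached as far as the arm can. A call with a gripper value outside its range is refused whole. The fingers move at their own pace and stop on an object; "force" is the grip in N (left out, the last holds). Time passes only in rows, so rows that repeat a pose let the fingers close. It gives the time, the measured TCP pose, the force and the opening at its end, in the units of the state.
- read_state(): the state, without advancing time (a new reading comes with each control period).
- capture(name): name is "scene" or "top"; returns a dict with "pixels" (480x640x3 uint8, red, green, blue), "vertical_fov" (degrees; the focal length in pixels is half the picture's height over the tangent of half this angle, whatever the lens; pixels are square), "cx", "cy" (the principal point, pixels), "dist_coeffs" ([k1, k2, p1, p2, k3] as OpenCV has them; the pictures are not rectified), "R" (3x3) and "t" (3): a world point X has camera coordinates R X + t. Camera axes: x right, y down, z forward; pixel columns grow to the right and rows downward; lengths in m; the calibration is good to about 2 mm. A picture is of the moment at which its call begins. There is no depth.
- job_done(): hands the job in, once; it reports no verdict.
Trained networks look in the newest picture that a camera, given by its name, has taken for a name from the list of things; names that differ only in an ending like _2 or _b are one class to them, and where a whole thing is asked for, a point or a joint stands for the part that bears it (a point fixed in the world has none). Each returns a list of dicts, best first, with "conf" (0 to 1); they miss things now and then, are a little off and sometimes report something else, mostly with a low value. They report only what shows in the picture. A call takes as long as a camera call.
- boxes_of(camera, name): "location" ([x, y, z] in m, in world coordinates, good to about 4 mm: the middle of the surface that is visible of it).
- place_of(camera, name): "location" ([x, y, z] in m, in world coordinates, good to about 4 mm: a listed point, or the origin of a listed thing).
The state is a dict: "time_s": time; "qpos": joint angles; "dq": joint speeds; "joint_efforts": joint torques, N m; "tool_pos": TCP position; "ee_rot": TCP orientation; "force": force on the tool from outside, world axes, zero at the start; "torque": the same for the moment, N m; "gripper_width": opening from 0.0 (shut) to 1.0 (fully open).
Only numpy, scipy, OpenCV 4.12 (cv2) and the standard library are available. Lean on these libraries where they do the work, as an engineer would, in place of code of your own. Each camera call takes 0.05 s, during which the arm holds its last target.

## Working session

There is one attempt and no reset: what is moved stays moved. The work goes in short steps, Python scripts to look and compute and a tool call to move; the robot and the scene stay as the last step left them, time stands still between calls to the robot, and variables do not carry over. Pictures are saved under pics/ and viewed, and the job is handed in when it is done.

Besides the shell and the picture viewer there is one more tool, called after ">>>" by a JSON object that holds its "fn" and its "kwargs". drive_tool: Moves the arm, as the interface text tells. Its arguments: {"type":"object","properties":{"targets":{"type":"array","items":{"type":"array"}},"force":{"type":"number"}},"required":["targets"]}

```bash
mkdir -p pics; ls; python3 - <<'E'
from cell import *
import cv2,numpy as np
s=read_state();print(s['time_s'],s['tool_pos'],s['ee_rot'],s['force'],s['gripper_width'])
for c in ['scene','top']:
    d=capture(c);cv2.imwrite(f'pics/{c}0.png',d['pixels'][:,:,::-1]);print(c,d['vertical_fov'],d['cx'],d['cy'],d['dist_coeffs'],np.round(d['R'],4).tolist(),d['t'])
    for n in ['wedge_grip','wedge_tip','low_wedge_grip','stand','hinge','level','foot_tip','wood_rib','ring_cutter','rubber_kidney']:
        print(n,[(round(x['conf'],2),np.round(x['location'],3).tolist()) for x in place_of(c,n)][:3])
print(read_state()['time_s'])
E
```

```text
pics
0.0 [ 0.23655101 -0.49614955  0.21808677] [ 9.75368024e-01  2.20583011e-01 -9.54907857e-05 -5.86089584e-04] [ 0.45970799 -0.43154398 -0.36223732] 0.9965163340577684
scene 47.03593222639367 325.81192492690525 232.6725394543213 [0.0313662 0.        0.        0.        0.       ] [[-0.7631, -0.6462, -0.0102], [-0.4819, 0.5795, -0.6572], [0.4306, -0.4966, -0.7537]] [0.44699887 0.31285742 1.15124296]
wedge_grip [(0.81, [0.593, -0.06, 0.025])]
wedge_tip [(0.72, [0.737, -0.065, 0.002]), (0.47, [0.692, -0.188, -0.0])]
low_wedge_grip [(0.77, [0.405, -0.286, 0.026])]
stand [(0.78, [0.452, 0.094, 0.003])]
hinge [(0.92, [0.434, 0.334, 0.049]), (0.27, [0.712, -0.294, 0.002])]
level [(0.8, [0.447, 0.146, 0.081])]
foot_tip []
wood_rib [(0.7, [0.714, -0.297, 0.0])]
ring_cutter [(0.74, [0.694, -0.185, -0.001]), (0.61, [0.371, -0.097, 0.001])]
rubber_kidney [(0.8, [0.372, -0.096, 0.001])]
top 57.990986522511164 310.24166265550707 237.98989927377895 [0.00734861 0.         0.         0.         0.        ] [[-0.0126, -0.9999, -0.0063], [-0.9995, 0.0127, -0.0285], [0.0286, 0.0059, -0.9996]] [0.03744309 0.53685332 1.08728014]
wedge_grip [(0.85, [0.595, -0.06, 0.023])]
wedge_tip [(0.55, [0.732, -0.062, -0.002])]
low_wedge_grip [(0.93, [0.404, -0.283, 0.026])]
stand [(0.82, [0.452, 0.094, -0.002])]
hinge [(0.56, [0.43, 0.329, 0.042])]
level [(0.55, [0.448, 0.149, 0.074])]
foot_tip []
wood_rib [(0.92, [0.716, -0.292, 0.002])]
ring_cutter [(0.46, [0.696, -0.187, 0.002])]
rubber_kidney [(0.97, [0.368, -0.095, -0.002])]
1.1
```

View pics/scene0.png

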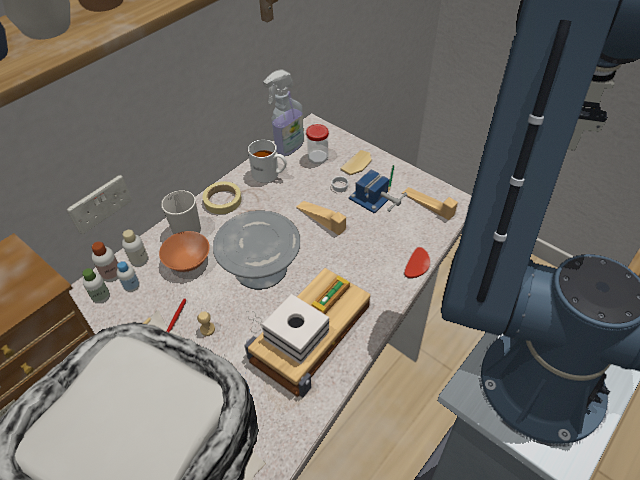

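View pics/top0.png

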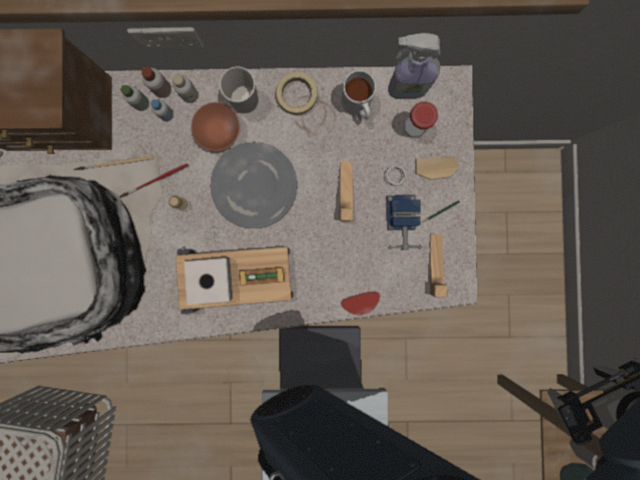

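```bash
cat > h.py <<'E'
from cell import *
import cv2,numpy as np
def cam(d):
    f=240/np.tan(np.radians(d['vertical_fov'])/2)
    return np.array([[f,0,d['cx']],[0,f,d['cy']],[0,0,1.]]),np.array(d['dist_coeffs']),np.array(d['R']),np.array(d['t'])
def proj(d,P):
    K,D,R,t=cam(d);return cv2.projectPoints(np.array(P,float).reshape(-1,1,3),cv2.Rodrigues(R)[0],t,K,D)[0].reshape(-1,2)
def back(d,uv,z):
    K,D,R,t=cam(d);n=cv2.undistortPoints(np.array(uv,float).reshape(-1,1,2),K,D).reshape(-1,2)
    r=np.c_[n,np.ones(len(n))]@R;c=-R.T@t
    return c+r*((z-c[2])/r[:,2])[:,None]
def crop(d,x,y,w,h,s,name):
    im=d['pixels'][y:y+h,x:x+w,::-1];cv2.imwrite('pics/'+name,cv2.resize(im,None,fx=s,fy=s,interpolation=cv2.INTER_CUBIC))
E
python3 - <<'E'
from h import *
d=capture('top');crop(d,165,150,300,170,2.66,'t1.png')
e=capture('scene');crop(e,240,160,220,170,3.6,'s1.png')
import pickle;pickle.dump((d,e),open('d.pkl','wb'))
E
```

```text
(no output)
```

View pics/t1.png

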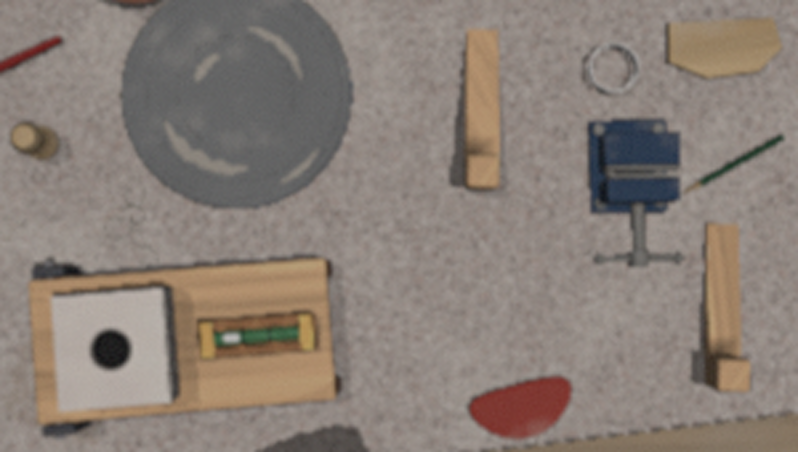

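View pics/s1.png

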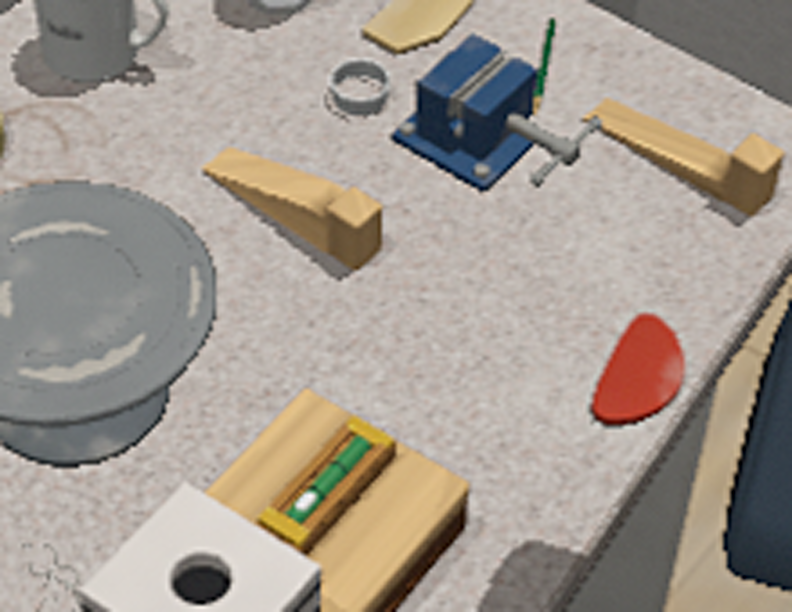

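```bash
python3 - <<'E'
from h import *
import pickle
d,e=pickle.load(open('d.pkl','rb'))
q=lambda a:np.array(a)/2.66+[165,150]
print('tail',back(d,q([[483.8,171]]),.05),'tip',back(d,q([[483,30]]),.003))
b=back(d,q([[327,260],[336,398]]),.053);h=back(d,q([[32,281],[42,423]]),.064)
print('board',b,h, b.mean(0),h.mean(0))
q2=lambda a:np.array(a)/3.6+[240,160]
print('scene tail top', back(e,q2([[355,208]]),.05),'tip',back(e,q2([[216,160]]),.003))
print('scene board low corners', back(e,q2([[308,390],[468,488]]),.053))
L=back(d,q([[207,339],[308,331]]),.078);print('level',L)
E
```

```text
tail [[ 0.59264256 -0.05947624  0.05      ]] tip [[ 0.73195696 -0.06445336  0.003     ]]
board [[0.51303368 0.08473847 0.053     ]
 [0.38769951 0.07794799 0.053     ]] [[0.49739479 0.35039298 0.064     ]
 [0.36979143 0.34182687 0.064     ]] [0.45036659 0.08134323 0.053     ] [0.43359311 0.34610993 0.064     ]
scene tail top [[ 0.59081107 -0.05691501  0.05      ]] tip [[ 0.72954565 -0.06169006  0.003     ]]
scene board low corners [[0.51078902 0.08861426 0.053     ]
 [0.38486953 0.08326931 0.053     ]]
level [[0.44408375 0.19064805 0.078     ]
 [0.45006445 0.1008638  0.078     ]]
```

```bash
cat >> h.py <<'E'
from scipy.spatial.transform import Rotation as Ro
def rel(x,y,z,yaw):
    s=read_state();R=Ro.from_quat(s['ee_rot']).as_matrix();p=np.array(s['tool_pos'])
    cy=np.degrees(np.arctan2(R[1,0],R[0,0]))
    print('t',round(s['time_s'],2),'p',np.round(p,4),'yaw',round(cy,2),'tilt',np.round(R[:2,2],4),'F',np.round(s['force'],2),'w',round(s['gripper_width']*93,1),'q6',round(s['qpos'][5],2))
    print('rel',np.round(R.T@(np.array([x,y,z])-p),4),'roll',round(np.radians(cy-yaw),4))
E
python3 -c "
from h import *
rel(.592,-.058,.20,-2)"
```

```text
t 1.2 p [ 0.2367 -0.4965  0.2186] yaw 25.49 tilt [0. 0.] F [ 0.59  0.98 -0.17] w 93.1 q6 -0.08
rel [ 0.5094 -0.2429  0.0186] roll 0.4797
```

>>> {"fn": "drive_tool", "kwargs": {"targets": [[0.093,[0.509,-0.243,0.019],0.48],[0.093,[0.509,-0.243,0.019],0.48],[0.093,[0.509,-0.243,0.019],0.48],[0.093,[0.509,-0.243,0.019],0.48],[0.093,[0.509,-0.243,0.019],0.48],[0.093,[0.509,-0.243,0.019],0.48],[0.093,[0.509,-0.243,0.019],0.48],[0.093,[0.509,-0.243,0.019],0.48],[0.07,[0.509,-0.243,0.019],0.48],[0.07,[0.509,-0.243,0.019],0.48]]}}

```text
time_s: 2.2
tool_pos: [0.5453, -0.1148, 0.2023]
ee_rot: [1.0, -0.018, 0.0, 0.0]
force: [0.7, -0.9, 0.3]
gripper_width: 0.876
```

```bash
python3 -c "
from h import *
rel(.592,-.058,.20,-2)
d=capture('top');crop(d,165,100,300,220,2.66,'t2.png');e=capture('scene');crop(e,240,60,250,220,3,'s2.png')"
```

```text
t 2.2 p [ 0.5453 -0.1148  0.2023] yaw -2.01 tilt [ 0.0004 -0.0002] F [ 0.72 -0.91  0.29] w 81.5 q6 1.31
rel [ 0.0446 -0.0584  0.0023] roll -0.0002
```

>>> {"fn": "drive_tool", "kwargs": {"targets": [[0.06,[0.045,-0.058,0.0],0],[0.06,[0.045,-0.058,0.0],0],[0.06,[0.045,-0.058,0.0],0],[0.06,[0.045,-0.058,0.0],0]]}}

```text
time_s: 2.7
tool_pos: [0.5908, -0.0607, 0.2019]
ee_rot: [1.0, -0.017, -0.0, 0.0]
force: [0.7, 0.4, -0.2]
gripper_width: 0.645
```

```bash
python3 -c "
from h import *
rel(.592,-.058,.010,-2)
e=capture('scene');crop(e,240,60,250,220,3,'s2.png')"
```

```text
t 2.7 p [ 0.5908 -0.0607  0.2019] yaw -1.99 tilt [-0.0007 -0.0001] F [ 0.65  0.39 -0.17] w 60.0 q6 1.43
rel [ 0.0012 -0.0028  0.1919] roll 0.0002
```

View pics/s2.png

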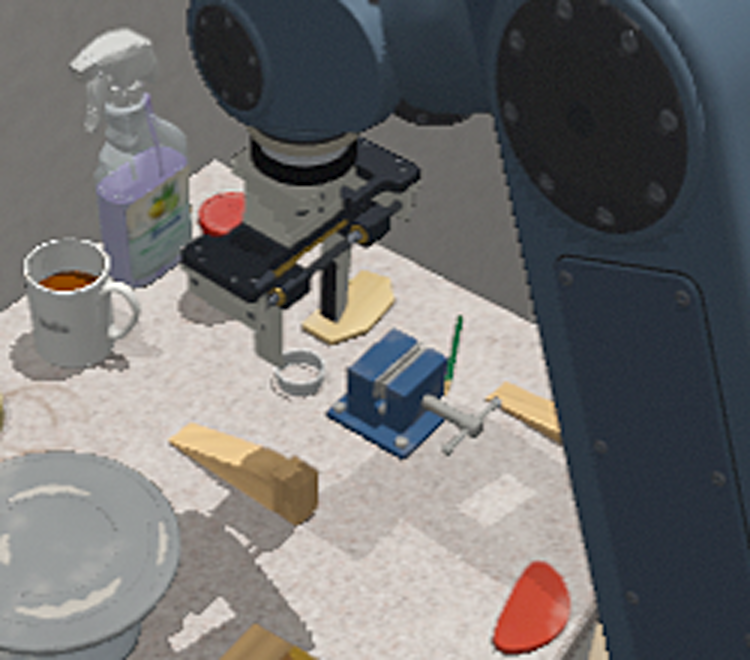

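>>> {"fn": "drive_tool", "kwargs": {"targets": [[0.06,[0.001,-0.001,0.05],0],[0.06,[0.001,-0.002,0.1],0],[0.06,[0.001,-0.002,0.14],0],[0.06,[0.001,-0.002,0.17],0],[0.06,[0.001,-0.002,0.185],0],[0.06,[0.001,-0.002,0.192],0],[0.06,[0.001,-0.002,0.192],0]]}}

```text
time_s: 3.45
tool_pos: [0.5924, -0.0589, 0.0105]
ee_rot: [1.0, -0.018, 0.0, 0.0]
force: [-0.6, -0.5, 0.1]
gripper_width: 0.643
```

```bash
python3 -c "
from h import *
rel(.592,-.058,.010,-2)"
```

```text
t 3.45 p [ 0.5924 -0.0589  0.0105] yaw -2.05 tilt [ 0.0002 -0.0001] F [-0.62 -0.49  0.12] w 59.8 q6 1.43
rel [-0.0004 -0.0009  0.0005] roll -0.0009
```

>>> {"fn": "drive_tool", "kwargs": {"targets": [[0.025,[0,0,0],0],[0.02,[0,0,0],0],[0.02,[0,0,0],0],[0.02,[0,0,0],0],[0.02,[0,0,0],0],[0.02,[0,0,0],0],[0.02,[0,0,0],0],[0.02,[0,0,0],0]], "force": 30}}

```text
time_s: 4.25
tool_pos: [0.5925, -0.0584, 0.0106]
ee_rot: [1.0, -0.018, 0.0, 0.0]
force: [-1.6, 0.8, 4.4]
gripper_width: 0.317
```

```bash
python3 -c "
from h import *
rel(.592,-.058,.010,-2)"
```

```text
t 4.25 p [ 0.5925 -0.0584  0.0106] yaw -2.01 tilt [ 0.0005 -0.0001] F [-1.59  0.83  4.36] w 29.5 q6 1.43
rel [-0.0006 -0.0004  0.0006] roll -0.0002
```

>>> {"fn": "drive_tool", "kwargs": {"targets": [[0.02,[0,0,-0.02],0],[0.02,[0,0,-0.05],0],[0.02,[0,0,-0.08],0],[0.02,[0,0,-0.12],0],[0.02,[0,0,-0.12],0]]}}

```text
time_s: 4.75
tool_pos: [0.5947, -0.0587, 0.135]
ee_rot: [1.0, -0.018, 0.004, 0.001]
force: [1.8, 0.2, -0.5]
gripper_width: 0.32
```

```bash
python3 -c "
from h import *
rel(.461,-.095,.130,93.6)"
```

```text
t 4.75 p [ 0.5947 -0.0587  0.135 ] yaw -2.01 tilt [ 0.0076 -0.0013] F [ 1.83  0.24 -0.54] w 29.8 q6 1.43
rel [-0.1324  0.041   0.0041] roll -1.6687
```

>>> {"fn": "drive_tool", "kwargs": {"targets": [[0.02,[-0.015,0.004,0],-0.07],[0.02,[-0.035,0.01,0],-0.2],[0.02,[-0.06,0.016,0],-0.35],[0.02,[-0.08,0.022,0],-0.5],[0.02,[-0.1,0.03,0],-0.65],[0.02,[-0.12,0.035,0],-0.8],[0.02,[-0.131,0.037,0],-0.95],[0.02,[-0.131,0.037,0],-1.1],[0.02,[-0.131,0.037,0],-1.25],[0.02,[-0.131,0.037,0],-1.38]]}}

```text
time_s: 5.75
tool_pos: [0.4597, -0.0907, 0.1296]
ee_rot: [0.78, 0.625, -0.0, -0.0]
force: [-0.6, -0.8, -2.1]
gripper_width: 0.32
```

```bash
python3 -c "
from h import *
rel(.461,-.095,.130,93.6)"
```

```text
t 5.75 p [ 0.4597 -0.0907  0.1296] yaw 77.4 tilt [-0.0008  0.0002] F [-0.55 -0.79 -2.09] w 29.7 q6 -0.07
rel [-0.0039  0.0022 -0.0004] roll -0.2828
```

>>> {"fn": "drive_tool", "kwargs": {"targets": [[0.02,[0,0,0],-0.12],[0.02,[0,0,0],-0.23],[0.02,[0,0,0],-0.285],[0.02,[0,0,0],-0.285],[0.02,[0,0,0],-0.285]]}}

```text
time_s: 6.25
tool_pos: [0.4599, -0.0907, 0.1298]
ee_rot: [0.687, 0.727, -0.0, -0.0]
force: [0.1, -1.0, -0.3]
gripper_width: 0.323
```

```bash
python3 -c "
from h import *
rel(.461,-.095,.0105,93.6)
d=capture('top');crop(d,165,100,300,220,2.66,'t3.png');e=capture('scene');crop(e,240,160,220,200,3,'s3.png')
for c in ['top','scene']:
  for n in ['wedge_grip','wedge_tip','stand','foot_tip','hinge','level']:
    print(c,n,[(round(x['conf'],2),np.round(x['location'],3).tolist()) for x in place_of(c,n)][:2])
"
```

```text
t 6.25 p [ 0.4599 -0.0907  0.1298] yaw 93.28 tilt [-0.0006  0.0002] F [ 0.15 -0.96 -0.35] w 30.0 q6 -0.35
rel [-0.0044  0.0009  0.1193] roll -0.0057
top wedge_grip []
top wedge_tip [(0.57, [0.45, 0.052, 0.117])]
top stand [(0.77, [0.451, 0.094, 0.0]), (0.31, [0.712, -0.291, 0.006])]
top foot_tip [(0.22, [0.449, 0.091, -0.003])]
top hinge []
top level [(0.55, [0.448, 0.149, 0.077])]
scene wedge_grip [(0.84, [0.458, -0.09, 0.145]), (0.47, [0.373, -0.096, -0.002])]
scene wedge_tip [(0.68, [0.454, 0.049, 0.119])]
scene stand [(0.66, [0.452, 0.094, 0.002])]
scene foot_tip []
scene hinge [(0.88, [0.429, 0.333, 0.046])]
scene level [(0.84, [0.448, 0.146, 0.08])]
```

View pics/t3.png

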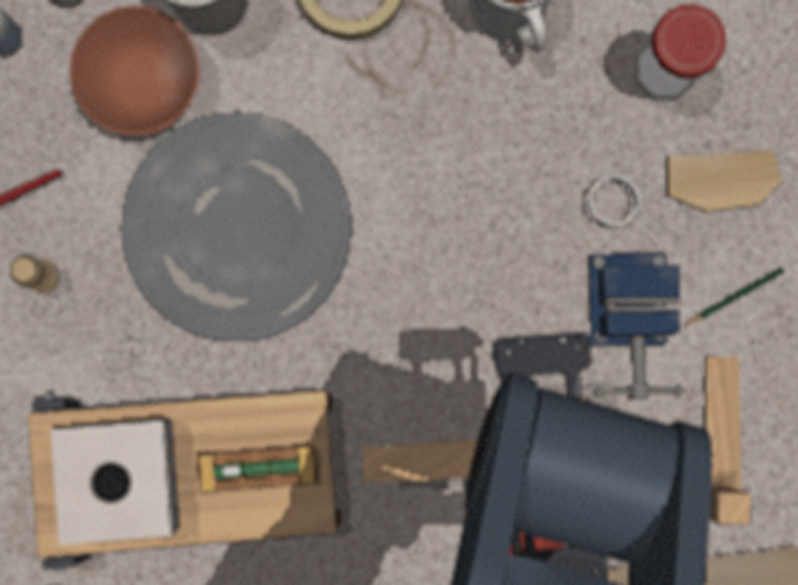

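View pics/s3.png

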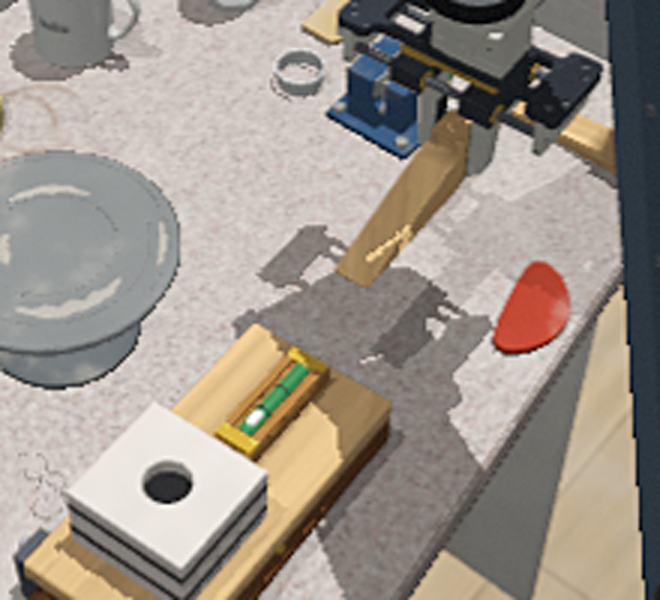

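>>> {"fn": "drive_tool", "kwargs": {"targets": [[0.02,[-0.002,0,0.03],0],[0.02,[-0.004,0.001,0.07],0],[0.02,[-0.004,0.001,0.1],0],[0.02,[-0.004,0.001,0.112],0],[0.02,[-0.004,0.001,0.117],0],[0.02,[-0.004,0.001,0.118],0],[0.02,[-0.004,0.001,0.118],0]]}}

```text
time_s: 7.65
tool_pos: [0.4621, -0.0948, 0.0132]
ee_rot: [0.686, 0.728, 0.0, 0.001]
force: [0.8, 0.6, -1.2]
gripper_width: 0.321
```

```bash
python3 -c "
from h import *
rel(.461,-.095,.0105,93.6)
e=capture('scene');crop(e,240,160,220,200,3,'s4.png')
"
```

```text
t 7.65 p [ 0.4621 -0.0948  0.0132] yaw 93.38 tilt [ 0.0016 -0.0005] F [ 0.76  0.62 -1.19] w 29.8 q6 -0.36
rel [-0.0001 -0.0011  0.0027] roll -0.0038
```

View pics/s4.png

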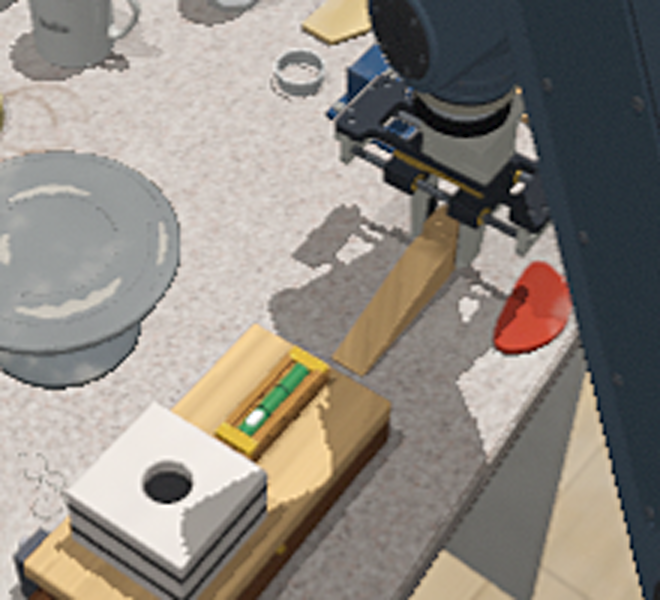

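>>> {"fn": "drive_tool", "kwargs": {"targets": [[0.02,[0,0,0.0],0],[0.02,[0,0,0.0],0]]}}

```text
time_s: 7.9
tool_pos: [0.4617, -0.0948, 0.0128]
ee_rot: [0.686, 0.728, 0.0, 0.001]
force: [-0.5, -0.1, -0.2]
gripper_width: 0.321
```

```bash
python3 -c "
from h import *
rel(.461,-.095,.0105,93.6)
"
```

```text
t 7.9 p [ 0.4617 -0.0948  0.0128] yaw 93.38 tilt [ 0.0011 -0.0003] F [-0.46 -0.1  -0.21] w 29.9 q6 -0.36
rel [-0.0002 -0.0007  0.0023] roll -0.0038
```

>>> {"fn": "drive_tool", "kwargs": {"targets": [[0.02,[0,0,0.001],0],[0.02,[0,0,0.002],0],[0.02,[0,0,0.002],0],[0.02,[0,0,0.002],0]]}}

```text
time_s: 8.3
tool_pos: [0.4615, -0.0947, 0.0106]
ee_rot: [0.686, 0.728, 0.0, 0.0]
force: [-2.4, 0.3, 8.9]
gripper_width: 0.32
```

```bash
python3 -c "
from h import *
rel(.461,-.095,.0105,93.6)
"
```

```text
t 8.3 p [ 0.4615 -0.0947  0.0106] yaw 93.38 tilt [ 0.0003 -0.0001] F [-2.39  0.3   8.92] w 29.8 q6 -0.36
rel [-0.0002 -0.0005  0.0001] roll -0.0039
```

>>> {"fn": "drive_tool", "kwargs": {"targets": [[0.02,[0.004,0,-0.0003],0],[0.02,[0.01,0,-0.0003],0],[0.02,[0.017,0,-0.0003],0],[0.02,[0.024,0,-0.0003],0],[0.02,[0.031,0,-0.0003],0],[0.02,[0.038,0,-0.0003],0],[0.02,[0.044,0,-0.0003],0],[0.02,[0.049,0,-0.0003],0],[0.02,[0.052,0,-0.0003],0],[0.02,[0.052,0,-0.0003],0]]}}

```text
time_s: 9.3
tool_pos: [0.4583, -0.0419, 0.0106]
ee_rot: [0.686, 0.728, 0.0, -0.0]
force: [1.3, 2.7, 5.9]
gripper_width: 0.317
```

```bash
python3 -c "
from h import *
rel(.449+.063*.138,.095-.138,.0105,93.6)
e=capture('scene');crop(e,240,160,220,200,3,'s5.png')
d=capture('top');crop(d,165,200,200,130,4,'t5.png')
"
```

```text
t 9.3 p [ 0.4583 -0.0419  0.0106] yaw 93.4 tilt [0.0003 0.0003] F [1.29 2.72 5.93] w 29.5 q6 -0.25
rel [-0.0011 -0.0007  0.0001] roll -0.0036
```

View pics/s5.png

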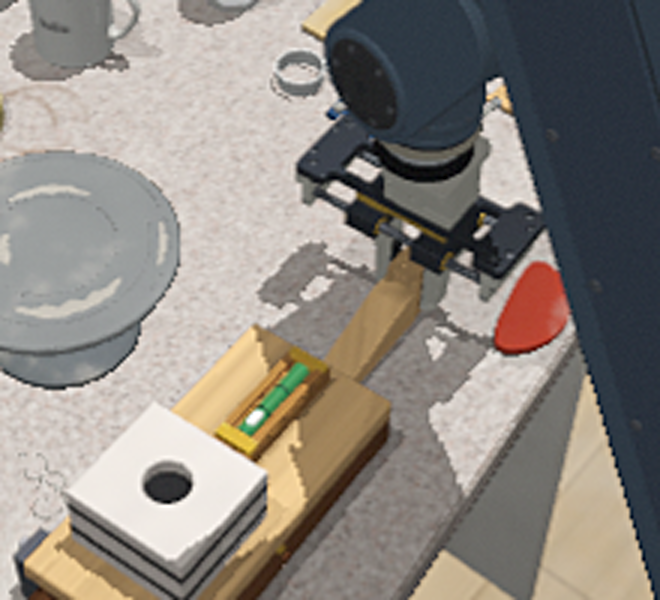

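View pics/t5.png

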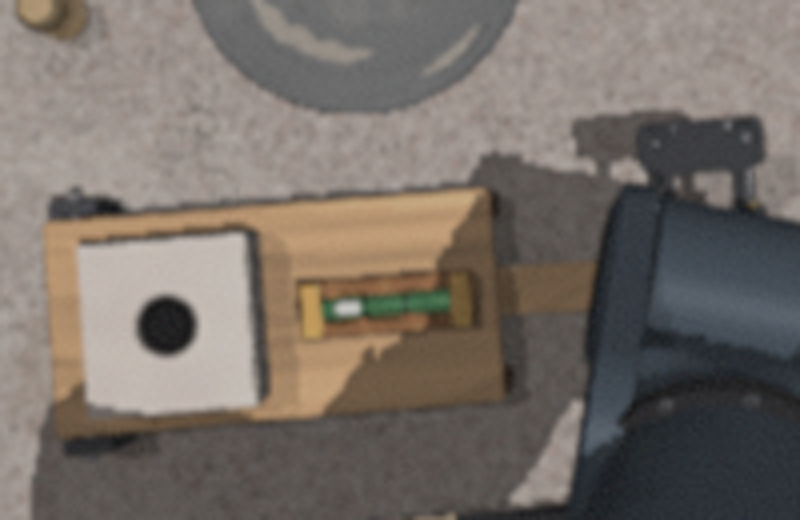

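```bash
cat >> h.py <<'E'
def axis3(b, foot=np.array([.450,.094]),ang=93.6):
    # b bubble (m) -> tilt th=b/0.5 rad(per mm/mrad): 0.5mm per mrad
    u=np.array([np.cos(np.radians(ang)),np.sin(np.radians(ang))])
    H=np.r_[foot+.24*u,.046]; th=b*2  # rad, neg= foot low
    al=np.r_[-u*np.cos(th),np.sin(th)]; up=np.r_[u*np.sin(th),np.cos(th)]
    c=H+.174*al+(.018+.022)*up
    return c,al,np.r_[-u[1],u[0],0]
def profile(d,b,off=(0,0)):
    c,al,la=axis3(b); s=np.arange(-.05,.0501,.0005)
    P=[];L=np.linspace(-.003,.003,5)
    for l in L: P.append(c+la*(l+off[1])+np.outer(s+off[0],al))
    uv=proj(d,np.concatenate(P)).astype(np.float32).reshape(len(L),-1,2)
    im=d['pixels'].astype(np.float32)
    v=cv2.remap(im,uv[...,0],uv[...,1],cv2.INTER_LINEAR)
    return s,v.mean(0)
E
python3 - <<'E'
from h import *
import pickle
for i,d in enumerate(pickle.load(open('d.pkl','rb'))):
    c,al,la=axis3(-.0225)
    print(proj(d,[c,c+.053*al,c-.053*al,c-.0225*al*-1*-1]))
    for lo in [-.004,-.002,0,.002,.004,.006]:
        s,v=profile(d,-.0225,(0,lo)); print(lo,v[::6,0].astype(int))
    s,v=profile(d,-.0225);print(v[::4,1].astype(int));print((s[::4]*1e3).astype(int))
E
```

```text
[[256.51359076 276.48192218]
 [278.94450469 274.7379594 ]
 [233.98086208 278.23516925]
 [246.96044269 277.22507486]]
-0.004 [140 141 133 105 140 174 176 153  88  68  96 129 138 136 134 106  66  63
  66  69  73  73  73  68  63  65  65  64  67  70  72  70  74 126]
-0.002 [140 142 133 108 139 174 177 152  89  62  95 142 157 157 153 118  66  57
  61  62  65  66  66  64  59  63  63  60  60  62  65  63  73 130]
0 [139 141 134 113 141 174 177 153  92  61  94 143 159 160 157 121  66  56
  60  61  63  65  65  64  59  63  64  61  59  60  64  63  74 135]
0.002 [137 138 135 121 144 174 177 156  97  61  85 126 140 145 143 115  68  58
  61  62  64  66  66  68  65  69  69  65  63  63  66  65  78 139]
0.004 [137 138 137 128 148 175 177 159 103  64  77 104 116 123 123 107  77  64
  65  66  69  70  70  74  75  81  81  76  71  71  73  72  85 142]
0.006 [138 138 141 135 152 175 178 162 113  75  80  92  99 107 109 107  92  78
  77  77  79  79  81  86  89  97  98  92  86  85  86  85  96 145]
[113 114 114 108  96  95 112 134 141 140 134 120 103  93  96 112 139 155
 159 160 161 159 145 114  88  83  89  93  
[... 1001 characters left out ...]
 [220 222 213 127 135 207 204 205 157  57  62  94 123 123 132 117  67  60
  68  67  68  69  65  61  50  56  62  65  66  65  67  69  56 100]
0.006 [220 222 214 131 136 206 204 205 160  85  89 100 112 106 114 103  73  88
  93  91  94  97  89  86  75  81  86  88  89  88  95  95  79 119]
[215 217 219 208 147  83 106 161 172 167 168 167 148 131 137 141 159 193
 210 213 212 214 213 195 152 107 109 138 141 138 138 138 139 139 140 138
 127 105 113 135 139 137 138 137 138 137 138 137 136 136 140]
[-50 -48 -46 -44 -41 -39 -37 -35 -33 -31 -29 -27 -25 -23 -21 -19 -17 -15
 -13 -11  -9  -7  -5  -3  -1   0   2   4   6   8  10  12  14  16  18  20
  22  24  26  28  30  32  34  36  38  40  42  44  46  48  50]
```

```bash
cat >> h.py <<'E'
from scipy.optimize import least_squares
from scipy.ndimage import gaussian_filter1d
def sm(x,c,h,w):
    from scipy.special import erf
    return .5*(erf((x-c+h)/w)-erf((x-c-h)/w))
def fit(d,b0,off):
    s,v=profile(d,b0,(off,0.0)); x=s*1e3; m=(x>-36)&(x<30); x=x[m]; r=v[m,0]; g=v[m,1]
    best=None
    # bubble from red: plateau width 17
    def f(p): return p[0]+p[1]*sm(x,p[2],8.5,abs(p[3])+.5)-r
    for c in np.arange(-26,20,4.):
        q=least_squares(f,[60,100,c,2],loss='soft_l1',f_scale=10)
        if q.x[1]>30 and (best is None or q.cost<best.cost): best=q
    c=best.x[2]
    # lines: two dips spaced 23.6 in red+green
    t=np.arange(-6,6.01,.1); gg=(g+r)
    sc=[]
    xx=gaussian_filter1d(gg,2)
    res=[(x[i],round(float(xx[i]))) for i in range(3,len(xx)-3) if xx[i]<xx[i-3] and xx[i]<xx[i+3] and xx[i]==xx[i-3:i+4].min()]
    return c,best.cost,[(round(float(a),1),v) for a,v in res]
E
python3 - <<'E'
from h import *
import pickle
for d in pickle.load(open('d.pkl','rb')):
    print(fit(d,-.0225,.0115))
for n in ['top','scene']: print(fit(capture(n),-.0225,.0115))
E
```

```text
(np.float64(-23.40324946210112), np.float64(2622.1621495946238), [(-11.5, 141), (10.5, 146), (23.5, 152)])
(np.float64(-21.71259960417665), np.float64(6768.760993829021), [(-34.0, 195), (-10.5, 156), (-0.5, 202), (13.0, 161), (20.5, 201), (24.5, 201)])
(np.float64(-23.40435744001145), np.float64(3057.3599853569467), [(-11.5, 151), (10.5, 157), (24.0, 166)])
(np.float64(-21.733008991549223), np.float64(7194.369194541527), [(-33.5, 228), (-10.5, 185), (0.5, 236), (2.5, 236), (13.0, 190), (20.5, 235), (24.5, 237)])
```

>>> {"fn": "drive_tool", "kwargs": {"targets": [[0.02,[0.003,0,0],0],[0.02,[0.007,0,0],0],[0.02,[0.011,0,0],0],[0.02,[0.015,0,0],0],[0.02,[0.019,0,0],0],[0.02,[0.023,0,0],0],[0.02,[0.027,0,0],0],[0.02,[0.03,0,0],0],[0.02,[0.033,0,0],0],[0.02,[0.033,0,0],0]]}}

```text
time_s: 10.5
tool_pos: [0.4565, -0.0094, 0.0106]
ee_rot: [0.686, 0.728, 0.0, 0.0]
force: [0.6, -3.2, 4.9]
gripper_width: 0.317
```

```bash
python3 - <<'E'
from h import *
rel(.449+.063*.1,.095-.1,.0105,93.6)
for n in ['top','scene']: print(fit(capture(n),-.0225,.0115))
E
```

```text
t 10.5 p [ 0.4565 -0.0094  0.0106] yaw 93.4 tilt [ 0.0006 -0.0003] F [ 0.64 -3.16  4.95] w 29.5 q6 -0.18
rel [ 0.0045 -0.0009  0.0001] roll -0.0034
(np.float64(-21.117876640600947), np.float64(2979.641278270367), [(-34.5, 161), (-9.5, 162), (10.5, 148), (23.0, 164)])
(np.float64(-18.396431411626406), np.float64(5555.260292161082), [(-33.5, 229), (-7.5, 226), (0.0, 238), (13.5, 164), (27.5, 235)])
```

>>> {"fn": "drive_tool", "kwargs": {"targets": [[0.02,[0.002,0,0],0],[0.02,[0.005,0,0],0],[0.02,[0.008,0,0],0],[0.02,[0.011,0,0],0],[0.02,[0.014,0,0],0],[0.02,[0.016,0,0],0],[0.02,[0.016,0,0],0]]}}

```text
time_s: 11.3
tool_pos: [0.4555, 0.0064, 0.0106]
ee_rot: [0.686, 0.728, 0.0, 0.0]
force: [-0.1, -5.2, 5.6]
gripper_width: 0.322
```

```bash
python3 - <<'E'
from h import *
rel(.449+.063*.1,.095-.1,.0105,93.6)
for n in ['top','scene']:
  d=capture(n);print(fit(d,-.014,.0115))
  crop(d,*( (165,200,200,130,4) if n=='top' else (270,240,130,110,6)),n+'6.png')
E
```

```text
t 11.3 p [0.4555 0.0064 0.0106] yaw 93.4 tilt [ 0.0005 -0.0003] F [-0.14 -5.19  5.58] w 29.9 q6 -0.15
rel [-0.0114 -0.0009  0.0001] roll -0.0035
(np.float64(-11.32999990067588), np.float64(455.3213700338592), [(-34.0, 160), (-11.5, 206), (1.0, 166), (10.5, 146)])
(np.float64(-7.312265025268676), np.float64(3710.1640943809584), [(-33.5, 232), (-26.5, 239), (-19.5, 237), (-7.5, 303), (4.5, 242), (14.0, 187), (21.5, 238), (24.5, 238)])
```

View pics/scene6.png

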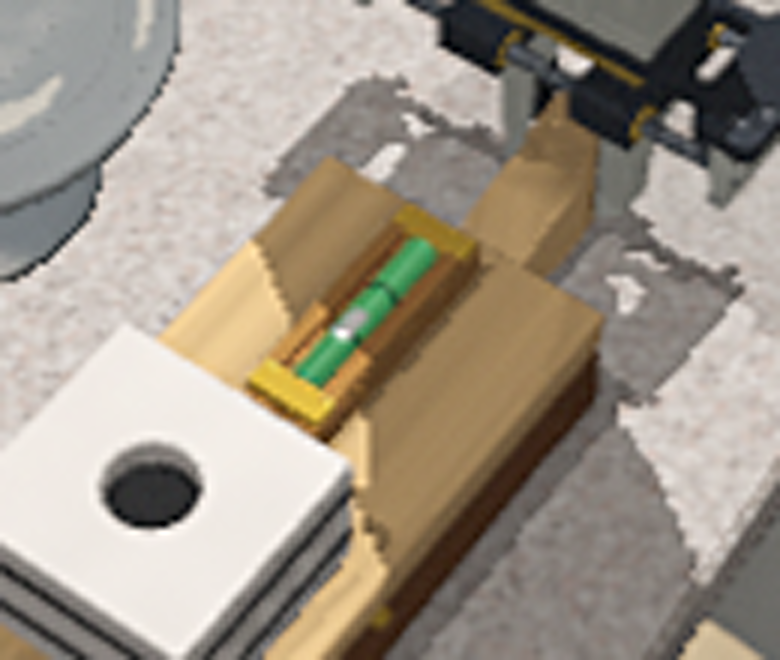

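View pics/top6.png

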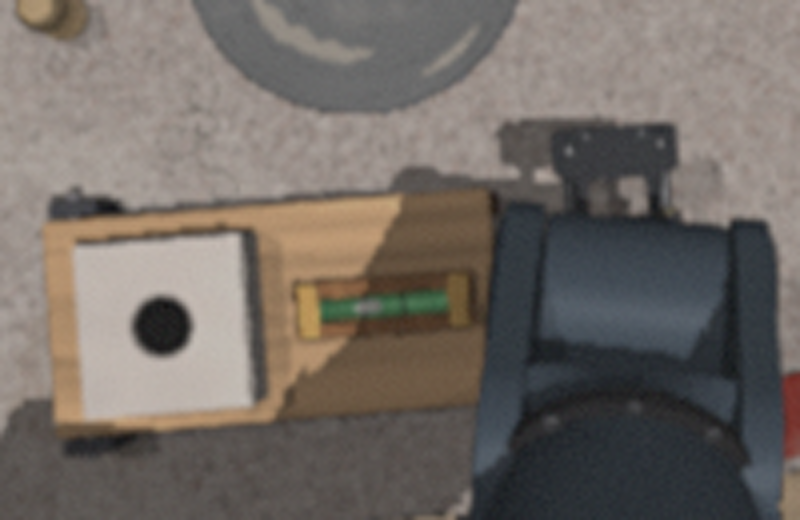

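>>> {"fn": "drive_tool", "kwargs": {"targets": [[0.02,[0.002,0,0],0],[0.02,[0.004,0,0],0],[0.02,[0.006,0,0],0],[0.02,[0.008,0,0],0],[0.02,[0.01,0,0],0],[0.02,[0.01,0,0],0]]}}

```text
time_s: 12.0
tool_pos: [0.4549, 0.0163, 0.0106]
ee_rot: [0.686, 0.728, 0.0, 0.0]
force: [1.2, -4.7, 5.9]
gripper_width: 0.32
```

```bash
python3 - <<'E'
from h import *
rel(.449+.063*.1,.095-.1,.0105,93.6)
for n in ['top','scene']:
  d=capture(n);print(fit(d,-.004,.0115))
  crop(d,*( (225,250,80,55,10) if n=='top' else (300,260,70,55,10)),n+'7.png')
E
```

```text
t 12.0 p [0.4549 0.0163 0.0106] yaw 93.4 tilt [ 0.0004 -0.0003] F [ 1.21 -4.65  5.95] w 29.7 q6 -0.13
rel [-0.0213 -0.0009  0.0001] roll -0.0036
(np.float64(-2.2648512851417633), np.float64(1153.3286078208153), [(-33.5, 163), (-27.5, 164), (-13.5, 141), (10.5, 143)])
(np.float64(0.04247033913482002), np.float64(5129.408011441714), [(-34.0, 237), (-19.5, 245), (-11.0, 189), (-0.5, 319), (13.0, 174)])
```

View pics/scene7.png

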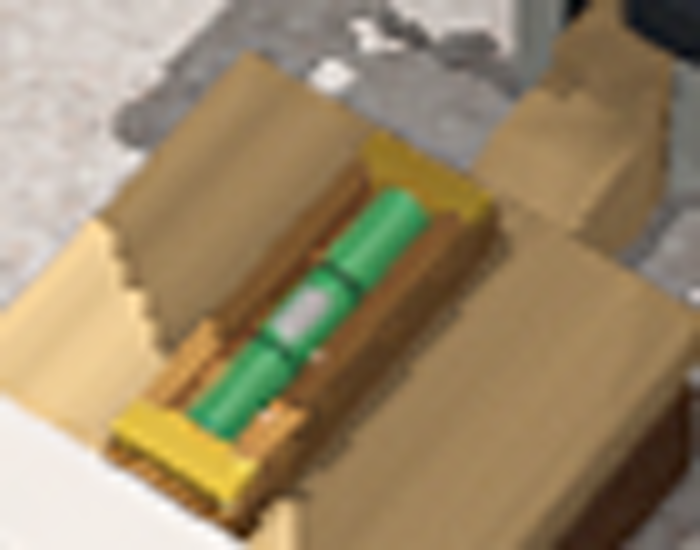

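View pics/top7.png

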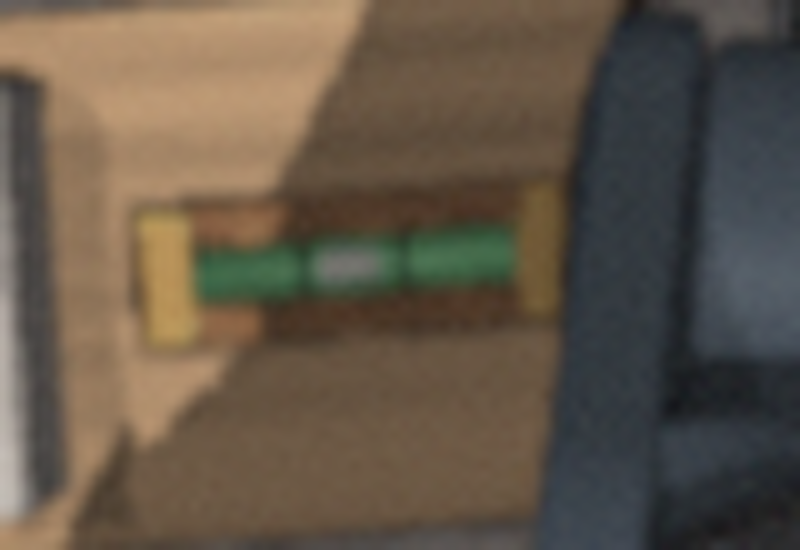

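>>> {"fn": "drive_tool", "kwargs": {"targets": [[0.02,[0.0007,0,0],0],[0.02,[0.0015,0,0],0],[0.02,[0.0015,0,0],0],[0.02,[0.0015,0,0],0]]}}

```text
time_s: 12.5
tool_pos: [0.4548, 0.0176, 0.0106]
ee_rot: [0.686, 0.728, -0.0, 0.0]
force: [0.4, -7.1, 5.2]
gripper_width: 0.321
```

```bash
cat >> h.py <<'E'
def joint(d,b0,off=.0115,rng=(-22,24)):
    s,v=profile(d,b0,(off,0.0)); x=s*1e3; m=(x>rng[0])&(x<rng[1]); x=x[m]; V=v[m]
    G=lambda c,w:np.exp(-.5*((x-c)/w)**2)
    def mod(p):
        B=sm(x,p[0],8.5,abs(p[2])+.3); L=G(p[1]-11.8,abs(p[3])+.3)+G(p[1]+11.8,abs(p[3])+.3)
        A=np.c_[np.ones_like(x),x,B,L]; C=np.linalg.lstsq(A,V,rcond=None)[0]
        return (A@C-V).ravel()
    best=min((least_squares(mod,[c,m0,1.5,1.5],loss='soft_l1',f_scale=5) for c in (-6,-3,0,3) for m0 in (-1,1.)),key=lambda q:q.cost)
    p=best.x;return 'bubble %.2f mid %.2f diff %.2f cost %.0f w %.1f %.1f'%(p[0],p[1],p[0]-p[1],best.cost,p[2],p[3])
E
python3 - <<'E'
from h import *
rel(.449+.063*.1,.095-.1,.0105,93.6)
for n in ['top','scene']:
  d=capture(n);print(fit(d,0,.0115)); print(joint(d,0))
E
```

```text
t 12.5 p [0.4548 0.0176 0.0106] yaw 93.4 tilt [ 0.0004 -0.0004] F [ 0.43 -7.09  5.23] w 29.8 q6 -0.12
rel [-0.0226 -0.0009  0.0001] roll -0.0035
(np.float64(-1.4258428783198738), np.float64(1301.4236457602246), [(-30.0, 164), (-13.0, 142), (11.0, 141)])
bubble -2.20 mid -1.21 diff -0.99 cost 507 w 8.0 2.3
(np.float64(0.3720778933506451), np.float64(4860.860457790078), [(-34.5, 238), (-21.5, 248), (-11.0, 185), (0.0, 323), (12.5, 176), (24.5, 243)])
bubble 0.02 mid 0.78 diff -0.76 cost 2054 w 2.8 1.4
```

>>> {"fn": "drive_tool", "kwargs": {"targets": [[0.02,[0.0006,0,-0.0002],0],[0.02,[0.0006,0,-0.0002],0],[0.05,[0.0006,0,-0.0004],0],[0.05,[0.0006,0,-0.0004],0],[0.05,[0.0006,0,-0.0004],0],[0.05,[0.0006,0,-0.0004],0]]}}

```text
time_s: 13.2
tool_pos: [0.4545, 0.0184, 0.0108]
ee_rot: [0.686, 0.728, -0.0, -0.0]
force: [-0.4, 0.0, 0.5]
gripper_width: 0.533
```

```bash
python3 - <<'E'
from h import *
rel(.449+.063*.1,.095-.1,.0105,93.6)
for n in ['top','scene']:
  d=capture(n);print(fit(d,0,.0115)); print(joint(d,0))
E
```

```text
t 13.2 p [0.4545 0.0184 0.0108] yaw 93.39 tilt [-0.0004  0.0001] F [-0.42  0.02  0.54] w 49.6 q6 -0.12
rel [-0.0234 -0.0006  0.0003] roll -0.0037
(np.float64(-0.961388019409406), np.float64(1234.8915090212372), [(-24.5, 163), (-12.5, 147), (11.0, 141)])
bubble -2.56 mid -1.01 diff -1.55 cost 533 w 19.1 2.8
(np.float64(1.0278572037087639), np.float64(5279.17554779247), [(-34.5, 238), (-23.0, 246), (-11.0, 170), (1.0, 321), (13.0, 188)])
bubble 1.59 mid 0.98 diff 0.62 cost 2299 w -3.1 1.5
```

>>> {"fn": "drive_tool", "kwargs": {"targets": [[0.05,[0,0,-0.02],0],[0.05,[0,0,-0.05],0],[0.05,[0,0,-0.08],0],[0.05,[-0.03,0,-0.12],0],[0.05,[-0.07,0,-0.15],0],[0.05,[-0.12,0,-0.17],0],[0.05,[-0.17,0,-0.17],0],[0.05,[-0.2,0,-0.17],0],[0.05,[-0.2,0,-0.17],0]]}}

```text
time_s: 14.2
tool_pos: [0.4665, -0.1847, 0.181]
ee_rot: [0.687, 0.726, -0.0, 0.001]
force: [-1.2, 1.1, 0.4]
gripper_width: 0.537
```

```bash
python3 - <<'E'
from h import *
rel(.449+.063*.1,.095-.1,.0105,93.6)
for n in ['top','scene']:
  d=capture(n);print(fit(d,0,.0115)); print(joint(d,0))
  crop(d,*( (225,250,80,55,10) if n=='top' else (300,260,70,55,10)),n+'8.png')
  cv2.imwrite(f'pics/{n}8full.png',d['pixels'][:,:,::-1])
E
```

```text
t 14.2 p [ 0.4665 -0.1847  0.181 ] yaw 93.17 tilt [ 0.0007 -0.0008] F [-1.24  1.07  0.36] w 50.0 q6 -0.52
rel [ 0.1802 -0.0013  0.1703] roll -0.0074
(np.float64(-0.6718196028494646), np.float64(2593.391754208215), [(-27.0, 173), (-13.0, 159), (11.5, 156), (23.5, 179)])
bubble -1.15 mid -0.62 diff -0.53 cost 1648 w -17.3 3.3
(np.float64(1.31480198043905), np.float64(6678.406455199807), [(-34.5, 226), (-22.5, 234), (-11.0, 173), (1.5, 440), (13.0, 183), (28.0, 228)])
bubble 1.88 mid 0.72 diff 1.16 cost 5349 w 3.0 2.0
```

View pics/scene8.png

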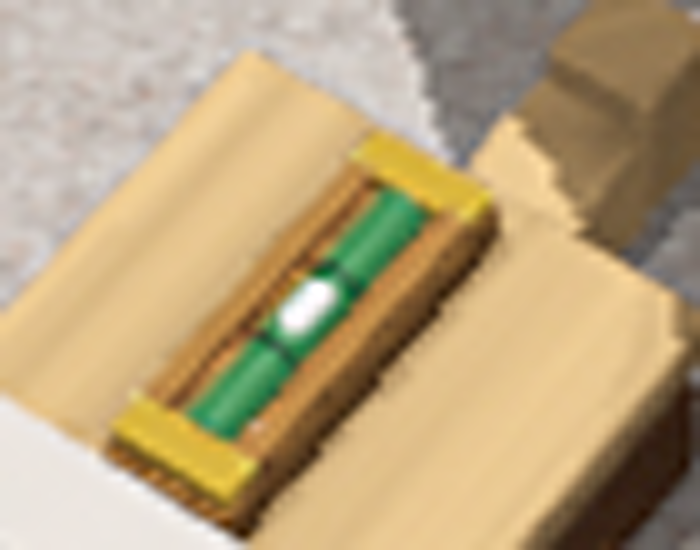

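View pics/top8.png

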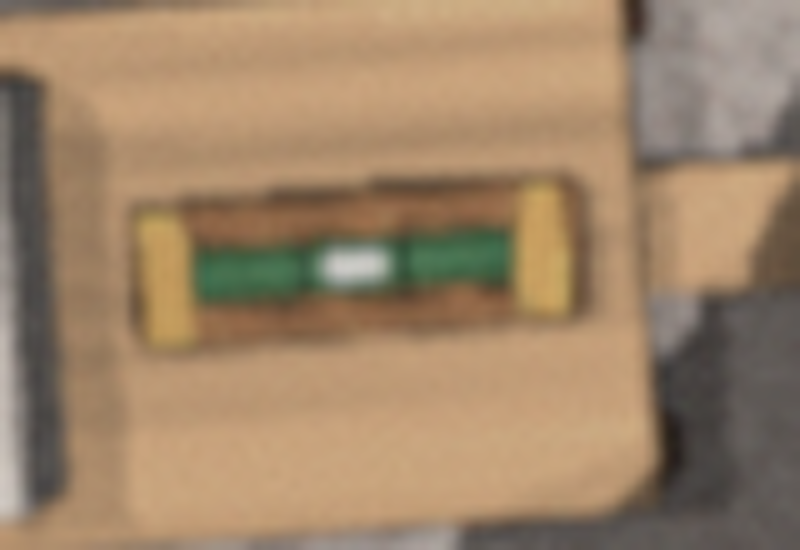

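View pics/scene8full.png

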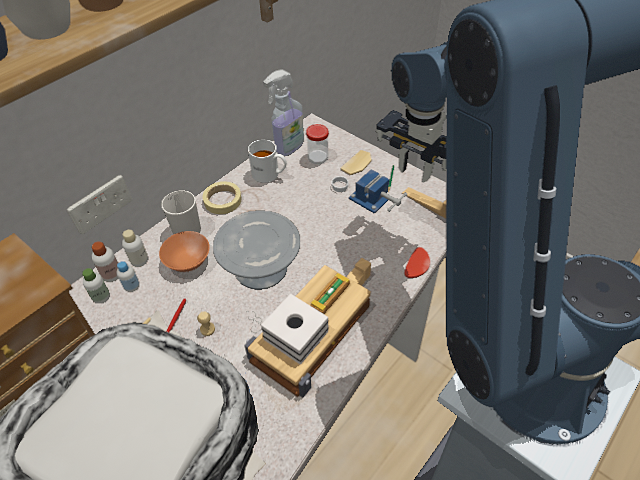

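>>> {"fn": "drive_tool", "kwargs": {"targets": [[0.05,[0,0,0],0],[0.05,[0,0,0],0],[0.05,[0,0,0],0],[0.05,[0,0,0],0],[0.05,[0,0,0],0],[0.05,[0,0,0],0],[0.05,[0,0,0],0],[0.05,[0,0,0],0]]}}

```text
time_s: 15.1
tool_pos: [0.4664, -0.1814, 0.1809]
ee_rot: [0.686, 0.728, 0.0, -0.0]
force: [0.1, -0.2, -0.4]
gripper_width: 0.543
```

```bash
python3 - <<'E'
from h import *
for n in ['top','scene']:
  d=capture(n);print(fit(d,0,.0115))
  for k in ['wedge_grip','low_wedge_grip','wood_rib','ring_cutter','rubber_kidney']:
    print(k,[np.round(x['location'],3).tolist() for x in place_of(n,k)][:1])
job_done()
E
```

```text
(np.float64(-0.6602961876269974), np.float64(2645.099919695846), [(-29.0, 172), (-13.0, 159), (11.5, 158)])
wedge_grip [[0.456, 0.02, 0.028]]
low_wedge_grip [[0.372, -0.095, -0.001]]
wood_rib [[0.715, -0.291, 0.001]]
ring_cutter [[0.695, -0.184, 0.003]]
rubber_kidney [[0.37, -0.095, -0.0]]
(np.float64(1.3195656872678767), np.float64(6717.794627322761), [(-34.5, 226), (-22.5, 234), (-11.0, 172), (1.5, 440), (13.0, 184)])
wedge_grip [[0.455, 0.02, 0.023]]
low_wedge_grip [[0.405, -0.288, 0.026]]
wood_rib [[0.713, -0.294, 0.0]]
ring_cutter [[0.691, -0.19, 0.0]]
rubber_kidney [[0.37, -0.096, 0.001]]
the job is handed in; nothing more can be done
```

The taller wedge is under the board's foot, pushed in thin end first along the bench until the bubble stood centred. I then let go, drew the gripper clear and handed the job in at about 16 s of the 58 s.

- **Bubble:** with the gripper away, it sits about 0.1 mm from the middle of the lines in the top view and about 0.3 mm in the scene view. It had not moved about a second later. A second, joint fit of bubble and lines disagreed: -0.5 mm in the top view and +1.2 mm in the scene view. I judged it unreliable because its fit was poor, and the enlarged pictures show the bubble centred.
- **Forces:** the push stayed under about 8 N and the downward press on the bench under 9 N at every reading. I kept the gripper clear of the stand and board.
- **Other things:** the rib, ring and kidney read as unmoved in both cameras. The lower wedge reads as unmoved in the scene camera. The top camera's network gave the kidney's place for it, which I took as a false match because the arm was probably hiding it from that camera.

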